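# Seat the double lid on a green-coffee sample tin and lift off the outer lid alone

## Task

Take the double lid by its knob - the inner lid is snapped inside the outer one - carry both together to the open sample tin and press them straight down until the inner lid is fully home in the tin's mouth. Then raise the outer lid alone, leaving the inner lid sealed in place, and finish while still holding the outer lid level and steady in the gripper about 100 mm straight above its place on the tin, so that I can lay the sample card on the inner lid. Keep the tin standing where it is and leave everything else on the bench alone.

Things in the scene. Friction and masses are not known exactly. Their poses are not given: they have to be found in the camera images.
- outer_knob (a point): Centre, half-way up, of the round wooden knob head of the OUTER lid: head 30 mm across, 25 mm high, on a neck 20 mm wide, 7 mm high. z points up along the knob. The lid's flat top lies 19 mm below this point, the foot of its skirt 36 mm below. At the start this point is 41 mm above the bench.
- outer_lid: Outer lid: round sheet-steel cap 93 mm across, skirt and top 17 mm high, wooden knob on top, 0.15 to 0.21 kg; origin at the centre of its skirt's foot. Six sprung dimples inside the skirt carry the inner lid and let go at a straight pull of 3 to 5 N, over three times what the inner lid weighs, so both travel together when the knob is lifted.
- inner_top (a point): Centre of the upper face of the INNER lid; z points up. Nested, this face lies against the outer lid's underside, hidden from above, 23 mm below outer_knob.
- inner_lid: Inner lid, steel, about 0.08 kg: flange disc 87 mm across, 4 mm thick, its face a shallow dish with a folded wire bail; below it a plug 71 mm across, 14 mm deep, with a tapered foot (62 mm) and rubber seal. Origin at the centre of the plug's foot, on which the nested lids stand on the bench at the start, knob up.
- tin_mouth (a point): Centre of the rim plane of the OPEN tin, 110 mm above the bench; z points up; mouth 73 mm wide, outside 80 mm. With the inner lid fully home its flange rests on the rim: inner_top is then 4 mm above this point, and outer_knob (outer lid still on) 27 mm above it.
- tin: Open upright steel tin, loose, 0.5 to 0.75 kg, green beans inside to 40 mm below the rim; origin at the centre of its foot. The inner lid's seal snaps past the rim with a push of 8 to 15 N and then holds harder than the outer lid, so a straight upward pull on the knob frees the outer lid alone.
- closed_tin: Bystander: a like tin with its outer lid and knob on, 93 mm across the lid, 150 mm high overall; origin at the centre of its foot. It may stand left, right or between the task's things.
- scale: Bystander: black flat digital scale, 150 x 165 x 30 mm; origin at the centre of its underside.
- screens: Bystander: two stacked square plywood grading screens with beans, 180 x 180 x 82 mm; origin at the centre of the underside.
- tray: Bystander: blue plastic sample tray with sloping sides, about 150 x 230 x 38 mm; origin at the centre of its underside.
- bowl: Bystander: white ceramic cupping bowl, 96 mm across, 60 mm high; origin at the centre of its foot.
- spoon: Bystander: steel cupping spoon, 160 mm long, lying flat; origin at mid-length on its underside.
- scoop: Bystander: small steel sample scoop with a wooden handle, 180 mm long, 46 mm wide, 26 mm high; origin on its underside near the back of the trough.
Things that resemble listed ones, but are neither listed nor needed, are in the scene too. What is shaped like the outer_lid but blue, purple or red is not meant.

How it is judged:
By the outcome, as a careful person would: the job done as asked, in the order asked, and still so for the second after the job is handed in, while the arm keeps its last pose, push and grip.
It also fails if it takes over 48 s, if anything falls off the work surface, if the arm or the gripper's body presses on something with over 40 N, if the wrist force passes 120 N, or if a joint passes its speed limit or range.

## Robot

A 7-joint arm with a two-finger parallel gripper is mounted at the origin on the work surface. World frame = base frame: x ahead of the robot, y to its left, z up, the work surface at z = 0. Lengths are in m, angles in rad, forces in N, time in s.
With the tool pointing down it reaches from about 0.4 to 0.925 m from the base axis. Payload 4.1 kg.
Tool frame: the origin (TCP) lies at the centre of the arm's flange, where the gripper is bolted on; the fingertips stand 173 mm ahead of it and the grasp point (between the pads) lies 155 mm ahead of it; z points along the fingers, x is the direction in which the jaws open and shut, and the axes are right-handed (so a half turn about z gives the same grasp; the last joint's range is limited). The gripper opens to 85 mm and grips with 20 to 120 N. Pads are 22 mm wide; open, the fingers measure 114 mm over their backs; the gripper's body (76 mm by 85 mm) begins 54 mm behind the grasp point. The pads swing forward as they close: fully open they stand 13 mm farther back than shut.
Start: joints at [1.017, 0.398, 0.045, 1.537, -0.019, 1.207, -0.051], TCP at [0.286, -0.584, 0.405] pointing down, gripper open.
Joint ranges: [-2.82, 2.82], [-0.49, 2.23], [-1.37, 1.46], [0, 2.46], [-1.36, 4.5], [0.23, 2], [-2.94, 2.94]. Speed limits (rad/s): [2.57, 2.57, 3.14, 3.14, 3.14, 3.14, 3.14].

## Interface

Orientations are given as a unit quaternion [w, x, y, z].
In Python, from bench import bot, eyes, models gives the robot as it stands. The module is installed in compiled form; this text tells all that it offers.
- The arm moves only by the tool jog_arm, never from a script. Its argument "plan" is text: rows parted by semicolons, each of 5 numbers parted by spaces: the gripper's target within -1 to 1 (shut at 1, half-way at 0, fully open at -1), then the shift along the world's x, y, z as a fraction of full scale, then the turn about the world's z as a fraction of full scale. A call has 1 to 5 rows; each row is the pose to reach, as a shift and turn from the pose measured when the call began; what a row does not reach only later rows make up. Full scale, the value 1, is 200 mm for a shift and 60 degrees for a turn. A row lasts 1/10 s, in which the tool goes at most 50 mm and 8.59 degrees, less where a joint would pass 70% of its speed; a pose out of reach is approached as far as the arm can. A call with a number of a shift or a turn outside -1 to 1 is refused whole. A call with a gripper value outside its range is refused whole. The fingers move at their own pace and stop on an object; "force" is the grip in N (left out, the last holds). Time passes only in rows, so rows that repeat a pose let the fingers close. It gives the time, the measured TCP pose, the force and the opening at its end, in the units of the state.
- bot.get_state(): the state, without advancing time (a new reading comes with each control period).
- eyes.snapshot(name): name is "scene" or "top"; returns (picture, depth): 384x512x3 uint8, blue, green, red; 384x512 float32, m along the optical axis (not along the pixel's ray), 0 where there is no reading.
- eyes.camera_params(name): a dict with "fx", "fy", "cx", "cy" (pixels), "rvec" (rotation vector, rad) and "tvec" (3), from world to camera coordinates, as OpenCV has them. Camera axes: x right, y down, z forward; pixel columns grow to the right and rows downward; lengths in m; the calibration is good to about 2 mm. A picture is of the moment at which its call begins. camera_params takes no time and is no camera call.
- bot.hand_in(): hands the job in, once; it reports no verdict.
Trained networks look in the newest picture that a camera, given by its name, has taken for a name from the list of things; names that differ only in an ending like _2 or _b are one class to them, and where a whole thing is asked for, a point or a joint stands for the part that bears it (a point fixed in the world has none). Each returns a list of dicts, best first, with "confidence" (0 to 1); they miss things now and then, are a little off and sometimes report something else, mostly with a low value. They report only what shows in the picture. A call takes as long as a camera call. They do not tell look-alikes from the thing itself.
- models.outline_of(camera, thing): "mask" (384x512 bool, what is visible of it) and "bbox" ([centre column, centre row, width, height] in pixels, round what is visible of it).
- models.place_of(camera, thing): "centre" ([column, row] in pixels: a listed point, or the origin of a listed thing).
The state is a dict: "clock": time; "joints": joint angles; "qd": joint speeds; "joint_torque": joint torques, N m; "tcp_pos": TCP position; "tcp_rot": TCP orientation; "wrist_force": force on the tool from outside, world axes, zero at the start; "wrist_torque": the same for the moment, N m; "gripper_width": finger opening in m.
Only numpy, scipy, OpenCV 4.12 (cv2) and the standard library are available. Lean on these libraries where they do the work, as an engineer would, in place of code of your own. Each camera call takes 0.05 s, during which the arm holds its last target.

## Working session

There is one attempt and no reset: what is moved stays moved. The work goes in short steps, Python scripts to look and compute and a tool call to move; the robot and the scene stay as the last step left them, time stands still between calls to the robot, and variables do not carry over. Pictures are saved under pics/ and viewed, and the job is handed in when it is done.

Besides the shell and the picture viewer there is one more tool, called by a JSON object that holds its "fn" and its "kwargs", one argument or row to a line. jog_arm: Moves the arm, as the interface text tells. Shift numbers are shares of 200 mm and turn numbers shares of 60 degrees, none past 1 either way. Its arguments: {"type":"object","properties":{"plan":{"type":"string"},"force":{"type":"number"}},"required":["plan"]}

```bash
mkdir -p pics; cat > h.py <<'E'
import numpy as np,cv2
from bench import bot,eyes,models
def cam(n):
    p=eyes.camera_params(n);R=cv2.Rodrigues(np.array(p['rvec'],float))[0];return p,R,np.array(p['tvec'],float).ravel()
def onz(n,uv,z):
    p,R,t=cam(n);r=R.T@np.array([(uv[0]-p['cx'])/p['fx'],(uv[1]-p['cy'])/p['fy'],1]);c=-R.T@t
    return c+r*(z-c[2])/r[2]
def cloud(n,d):
    p,R,t=cam(n);v,u=np.mgrid[0:384,0:512]
    P=np.stack([(u-p['cx'])/p['fx']*d,(v-p['cy'])/p['fy']*d,d],-1)
    return (P-t)@R
E
python3 - <<'E'
from h import *
s=bot.get_state();print({k:np.round(v,3) for k,v in s.items()})
for n in('scene','top'):
    im,d=eyes.snapshot(n);cv2.imwrite(f'pics/{n}0.png',cv2.resize(im,None,fx=1.5,fy=1.5));np.savez(f'{n}0.npz',im=im,d=d)
    p,R,t=cam(n);print(n,p['fx'],-R.T@t)
    C=cloud(n,d)
    for th in('outer_knob','tin_mouth','outer_lid','tin','closed_tin'):
        for r in models.place_of(n,th):
            u=np.array(r['centre']);i=tuple(np.clip(u.round().astype(int)[::-1],0,[383,511]))
            print(n,th,round(r['confidence'],2),u.round(1),C[i].round(3))
E
```

```text
{'clock': np.float64(0.0), 'joints': array([ 1.017,  0.399,  0.045,  1.538, -0.019,  1.207, -0.051]), 'qd': array([ 0.001, -0.002, -0.   ,  0.001,  0.   ,  0.001,  0.001]), 'joint_torque': array([ 0.0000e+00, -4.7513e+01,  1.3650e+00, -2.5422e+01,  1.2000e-02,
        9.0000e-03,  0.0000e+00]), 'tcp_pos': array([ 0.285, -0.584,  0.404]), 'tcp_rot': array([-0.   ,  0.848, -0.529, -0.001]), 'wrist_force': array([0.494, 0.425, 0.315]), 'wrist_torque': array([ 0.002, -0.003, -0.003]), 'gripper_width': np.float64(0.085)}
scene 407.27024041821284 [ 0.98317321 -0.81360189  0.98370699]
scene outer_knob 0.78 [268.  168.4] [0.499 0.16  0.052]
scene outer_knob 0.74 [310.8 140.6] [0.569 0.381 0.047]
scene outer_knob 0.62 [241.7 150.5] [0.363 0.213 0.046]
scene outer_knob 0.6 [220.6 172.4] [0.359 0.071 0.046]
scene tin_mouth 0.6 [207.9 238.7] [ 0.499 -0.222  0.073]
scene outer_lid 0.83 [217.9 183.1] [0.361 0.044 0.016]
scene outer_lid 0.77 [306.2 151.6] [0.566 0.347 0.017]
scene outer_lid 0.74 [269.  174.3] [0.501 0.165 0.021]
scene outer_lid 0.57 [240.2 156. ] [0.354 0.211 0.015]
scene tin 0.73 
[... 206 characters left out ...]
top outer_knob 0.95 [125.3 190.9] [0.54  0.386 0.044]
top outer_knob 0.89 [223.1 259.3] [0.344 0.083 0.046]
top outer_knob 0.82 [192.3 209.4] [ 0.335 -0.03   1.258]
top outer_knob 0.6 [173.5 256.5] [0.35  0.226 0.046]
top tin_mouth 0.58 [339.  199.2] [ 0.523 -0.253  0.074]
top tin_mouth 0.56 [256.8 129.8] [ 0.745 -0.008  0.027]
top outer_lid 0.88 [193.4 206.9] [0.494 0.176 0.057]
top outer_lid 0.74 [175.2 255.1] [0.352 0.223 0.047]
top outer_lid 0.6 [225.7 261.6] [0.335 0.074 0.042]
top outer_lid 0.59 [131.4 189.7] [0.546 0.374 0.028]
top outer_lid 0.24 [195.  210.1] [0.486 0.171 0.05 ]
top tin 0.59 [334.5 203.9] [ 0.508 -0.238  0.077]
top closed_tin 0.82 [252.7 189.2] [ 0.54  -0.002  0.121]
```

View pics/scene0.png

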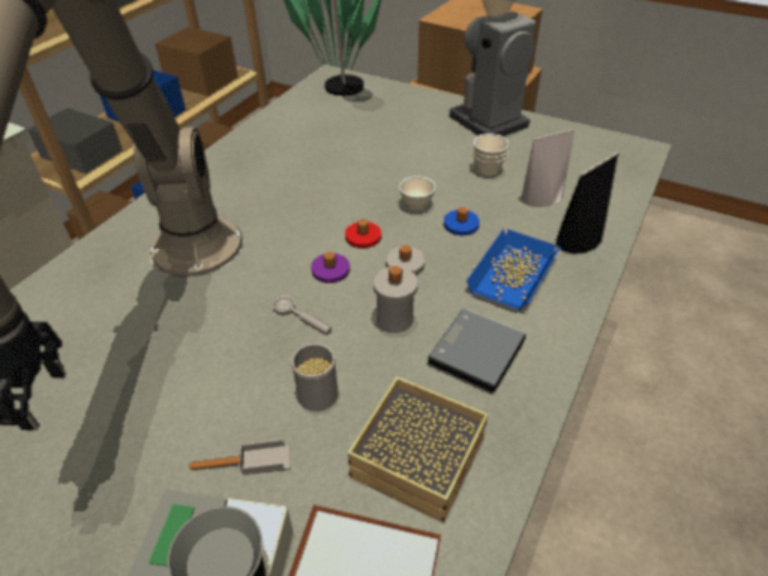

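View pics/top0.png

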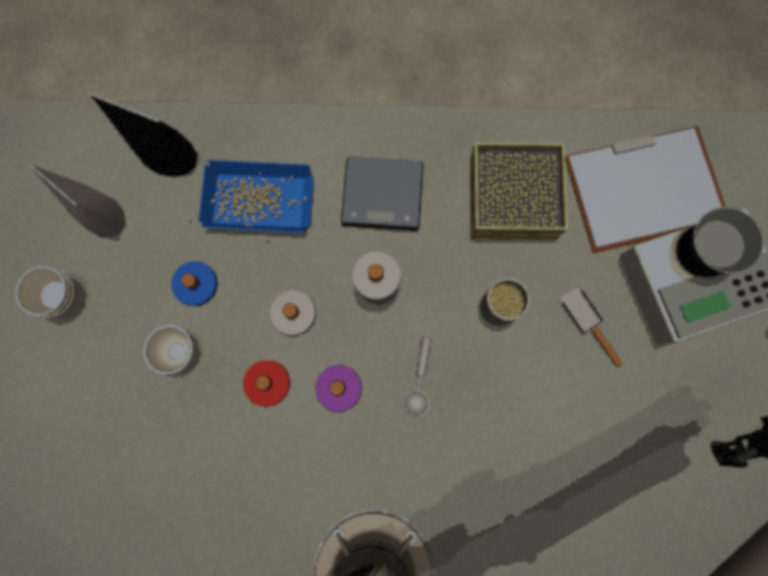

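```bash
python3 - <<'E'
import numpy as np,cv2
a=np.load('scene0.npz')['im'][125:215,190:330];b=np.load('top0.npz')['im'][165:285,100:260]
cv2.imwrite('pics/c1.png',cv2.resize(a,None,fx=5,fy=5,interpolation=2));cv2.imwrite('pics/c2.png',cv2.resize(b,None,fx=5,fy=5,interpolation=2)[:600])
E
```

```text
(no output)
```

View pics/c1.png

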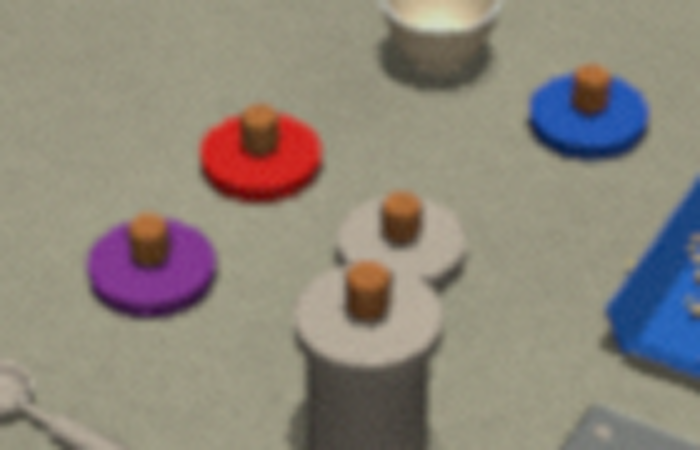

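View pics/c2.png

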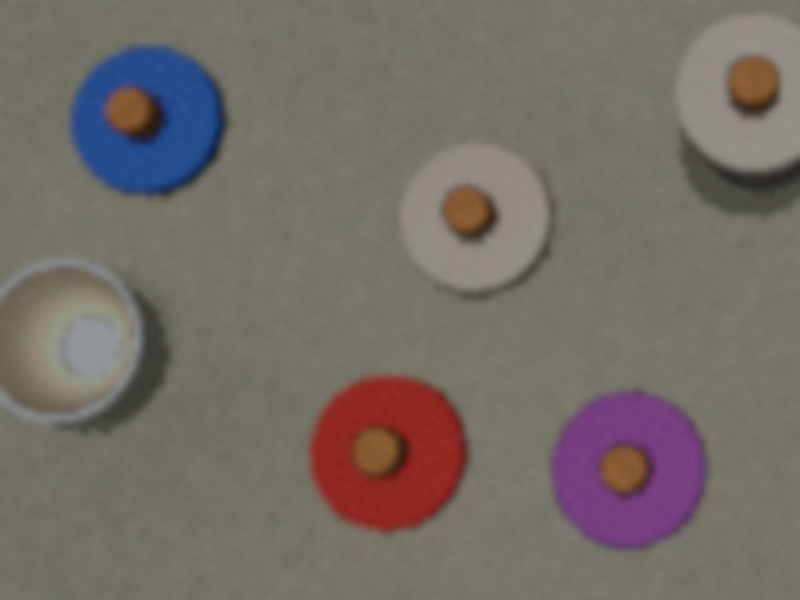

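Lid candidates in the top image (native pixels) are blue (125,190), red (173,256), purple (224,259), the closed tin's lid (252,183) and plain steel (194,208). The steel one on the bench is the one meant: uncoloured and low, as the crop confirms. The open tin, with beans visible, is at about (338,200). Next I measure both.

```bash
python3 - <<'E'
from h import *
from scipy.optimize import least_squares
def circ(xy,r=None):
    f=lambda p: np.hypot(xy[:,0]-p[0],xy[:,1]-p[1])-p[2]
    s=least_squares(f,[*xy.mean(0),0.04],loss='soft_l1',f_scale=0.002);return s.x.round(4)
for n in('top','scene'):
    a=np.load(n+'0.npz');im,d=a['im'],a['d'];C=cloud(n,d);hsv=cv2.cvtColor(im,cv2.COLOR_BGR2HSV)
    # knob of steel lid: orange pixels near
    near=lambda x,y,r:(np.hypot(C[...,0]-x,C[...,1]-y)<r)&(d>0)
    org=(hsv[...,1]>110)&(hsv[...,0]<20)
    k={'top':(193.5,207),'scene':(270,168)}[n]
    v,u=np.mgrid[0:384,0:512]
    m=org&(np.hypot(u-k[0],v-k[1])<(10 if n=='top' else 8))
    uv=np.array([u[m].mean(),v[m].mean()]);print(n,'knob px',uv,m.sum(),'z53:',onz(n,uv,.0535).round(4),'z41:',onz(n,uv,.041).round(4))
    for nm,x,y,r,zl,zh in(('lid',.495,.172,.07,.012,.03),('knobtop',.495,.172,.03,.045,.06),('rim',.515,-.24,.07,.1,.13)):
        s=near(x,y,r)&(C[...,2]>zl)&(C[...,2]<zh);P=C[s]
        if len(P)<5: print(nm,len(P));continue
        mm=(P.min(0)+P.max(0))/2
        print(n,nm,len(P),'mean',P.mean(0).round(4),'mid',mm.round(4),'ext',np.ptp(P,0).round(3),'circ',circ(P[:,:2]))
    for th in('tin','outer_lid','tin_mouth'):
      for r in models.outline_of(n,th): print(n,th,round(r['confidence'],2),np.round(r['bbox'],1))
a=np.load('top0.npz')['im']
cv2.imwrite('pics/c3.png',cv2.resize(a[170:230,305:375],None,fx=8,fy=8,interpolation=2))
a=np.load('scene0.npz')['im']
cv2.imwrite('pics/c4.png',cv2.resize(a[220:280,180:250],None,fx=8,fy=8,interpolation=2))
E
```

```text
top knob px [193.20895522 206.88059701] 67 z53: [0.4945 0.1759 0.0535] z41: [0.4961 0.178  0.041 ]
top lid 640 mean [0.4952 0.1764 0.0221] mid [0.4961 0.1773 0.0214] ext [0.092 0.089 0.017] circ [0.4967 0.178  0.0349]
top knobtop 77 mean [0.496  0.1772 0.0531] mid [0.4963 0.1783 0.053 ] ext [0.028 0.027 0.012] circ [0.4958 0.1775 0.0104]
top rim 146 mean [ 0.5157 -0.2424  0.1086] mid [ 0.5182 -0.2438  0.1077] ext [0.08  0.079 0.015] circ [ 0.5178 -0.2444  0.0383]
top tin 0.91 [336.3 202.4  36.8  28.4]
top outer_lid 0.82 [128.4 189.3  30.5  26.8]
top outer_lid 0.69 [177.6 256.5  32.6  32.4]
top outer_lid 0.58 [194.5 207.6  31.2  30.5]
top tin_mouth 0.77 [335.6 199.1  35.3  30.4]
scene knob px [269.85714286 167.83928571] 56 z53: [0.5047 0.1625 0.0535] z41: [0.4983 0.1756 0.041 ]
scene lid 254 mean [0.5032 0.1731 0.0211] mid [0.4992 0.1771 0.0213] ext [0.096 0.089 0.017] circ [0.4977 0.1819 0.0345]
scene knobtop 44 mean [0.5005 0.1737 0.0527] mid [0.499  0.1741 0.0524] ext [0.027 0.028 0.01 ] circ [0.5004 0.1751 0.0118]
scene rim 195 mean [ 0.523  -0.2487  0.1069] mid [ 0.5207 -0.2463  0.1064] ext [0.081 0.081 0.013] circ [ 0.5211 -0.2466  0.0384]
scene tin 0.6 [208.9 251.2  32.9  46.2]
scene tin 0.55 [319.5 235.1  64.3  52.5]
scene outer_lid 0.89 [218.6 178.9  23.3  17.9]
scene outer_lid 0.83 [242.8 154.9  22.7  20.5]
scene outer_lid 0.8 [270.8 175.3  29.5  17.8]
scene outer_lid 0.79 [308.6 148.1  25.7  19.3]
```

View pics/c3.png

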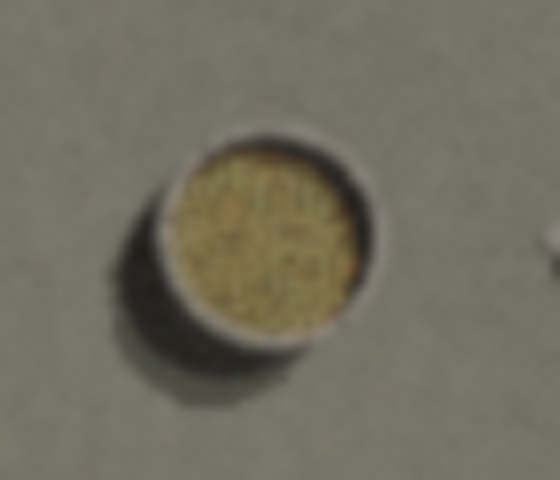

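View pics/c4.png

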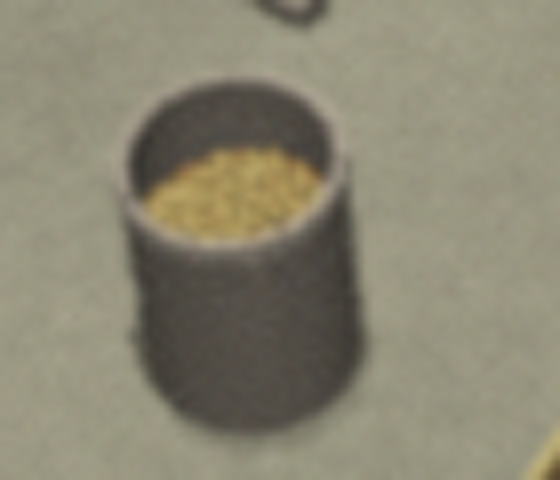

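{"fn": "jog_arm", "kwargs": {
  "plan": "-1 0.25 0.25 0 0; -1 0.5 0.5 0 0; -1 0.75 0.75 0 0; -1 1 1 0 0; -1 1 1 0 0",
  "force": 70
}}

```text
clock: 1.4
tcp_pos: [0.4635, -0.4056, 0.405]
tcp_rot: [0.0, 0.848, -0.53, 0.0]
wrist_force: [0.5, -1.0, -0.7]
gripper_width: 0.0854
```

{"fn": "jog_arm", "kwargs": {
  "plan": "-1 0 0.25 0 0; -1 0 0.5 0 0; -1 0 0.75 0 0; -1 0 1 0 0; -1 0 1 0 0"
}}

```text
clock: 1.9
tcp_pos: [0.4643, -0.1982, 0.4054]
tcp_rot: [-0.001, 0.851, -0.525, -0.0]
wrist_force: [0.7, -1.0, 0.8]
gripper_width: 0.0856
```

{"fn": "jog_arm", "kwargs": {
  "plan": "-1 0 0.25 0 0; -1 0 0.5 0 0; -1 0 0.75 0 0; -1 0 1 0 0; -1 0 1 0 0"
}}

```text
clock: 2.4
tcp_pos: [0.4641, 0.008, 0.4061]
tcp_rot: [-0.003, 0.854, -0.52, -0.0]
wrist_force: [0.1, 0.5, 0.4]
gripper_width: 0.0854
```

{"fn": "jog_arm", "kwargs": {
  "plan": "-1 0.08 0.25 0 0; -1 0.16 0.5 0 0; -1 0.165 0.75 0 0; -1 0.165 0.845 0 0; -1 0.165 0.845 0 0"
}}

```text
clock: 2.9
tcp_pos: [0.4968, 0.1815, 0.4064]
tcp_rot: [-0.004, 0.856, -0.517, -0.001]
wrist_force: [-1.2, 0.1, -0.5]
gripper_width: 0.0856
```

{"fn": "jog_arm", "kwargs": {
  "plan": "-1 0 0 0 0; -1 0 0 0 0; -1 0 0 0 0"
}}

```text
clock: 3.2
tcp_pos: [0.4972, 0.1798, 0.4063]
tcp_rot: [-0.004, 0.855, -0.518, -0.001]
wrist_force: [-0.2, -0.3, 0.6]
gripper_width: 0.0851
```

```bash
python3 - <<'E'
from h import *
s=bot.get_state();print(s['tcp_pos'],s['tcp_rot'],s['wrist_force'],s['joints'])
print(onz('top',[338.1,199],.11))
im,d=eyes.snapshot('scene');cv2.imwrite('pics/s1.png',cv2.resize(im[60:260,150:400],None,fx=3,fy=3))
E
```

```text
[0.49719882 0.17979178 0.40632459] [-4.01648647e-03  8.55156098e-01 -5.18354443e-01 -7.66519047e-04] [-0.20410977 -0.3479414   0.5558336 ] [-0.00485837  0.2027016  -0.48379138  1.81398328  0.0970531   1.143328
 -1.60982948]
[ 0.51752283 -0.24352135  0.11      ]
```

View pics/s1.png

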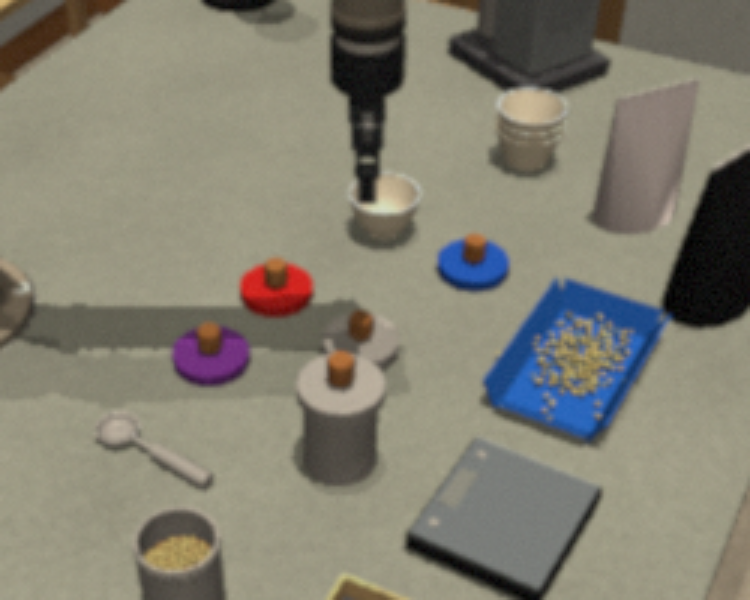

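{"fn": "jog_arm", "kwargs": {
  "plan": "-1 0 -0.02 -0.2 0; -1 0 -0.02 -0.4 0; -1 0 -0.02 -0.6 0; -1 0 -0.02 -0.7 0; -1 0 -0.02 -0.7 0"
}}

```text
clock: 3.75
tcp_pos: [0.4959, 0.1741, 0.2634]
tcp_rot: [-0.001, 0.855, -0.519, -0.003]
wrist_force: [0.2, 0.6, -0.1]
gripper_width: 0.0855
```

{"fn": "jog_arm", "kwargs": {
  "plan": "-1 0 0 0 0; -1 0 0 0 0"
}}

```text
clock: 3.95
tcp_pos: [0.4966, 0.1737, 0.2646]
tcp_rot: [-0.002, 0.855, -0.519, -0.002]
wrist_force: [0.1, -0.4, 0.0]
gripper_width: 0.0855
```

```bash
python3 - <<'E'
from h import *
s=bot.get_state();print(s['tcp_pos'],s['tcp_rot'],s['wrist_force'])
im,d=eyes.snapshot('top');cv2.imwrite('pics/t2.png',cv2.resize(im[150:270,120:280],None,fx=5,fy=5))
im,d=eyes.snapshot('scene');cv2.imwrite('pics/s2.png',cv2.resize(im[100:220,200:340],None,fx=5,fy=5))
E
```

```text
[0.49657657 0.17373883 0.2646321 ] [-0.00187305  0.85453536 -0.51938569 -0.00207978] [ 0.10394946 -0.36083932  0.04071914]
```

View pics/t2.png

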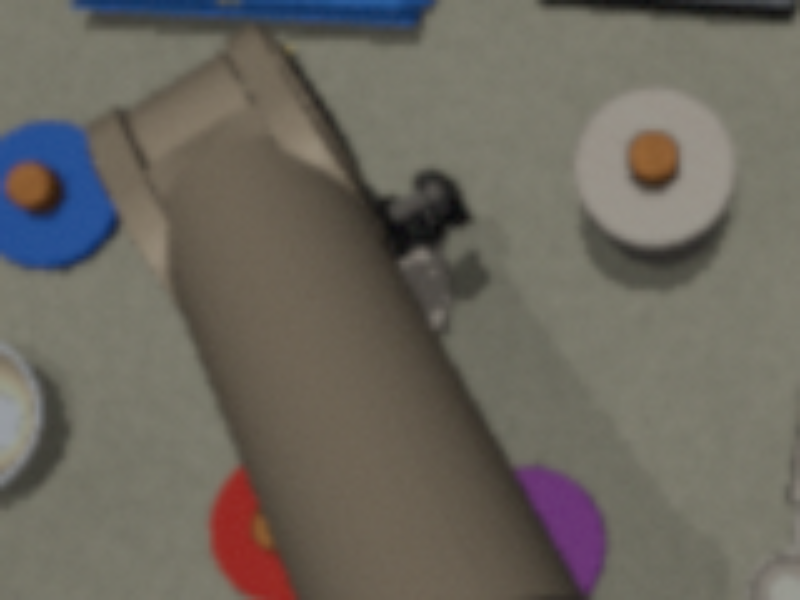

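View pics/s2.png

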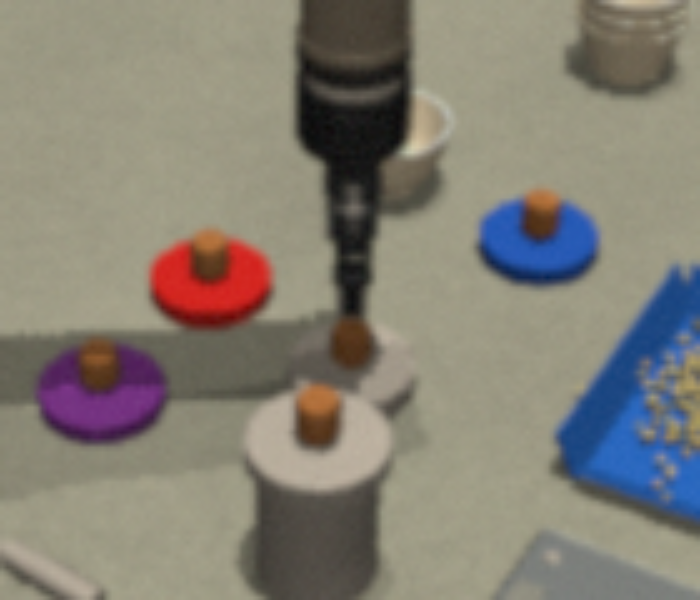

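{"fn": "jog_arm", "kwargs": {
  "plan": "-1 0 0.01 -0.1 0; -1 0 0.01 -0.2 0; -1 0 0.01 -0.27 0; -1 0 0.01 -0.315 0; -1 0 0.01 -0.315 0"
}}

```text
clock: 4.55
tcp_pos: [0.4963, 0.1759, 0.2011]
tcp_rot: [-0.002, 0.855, -0.519, -0.002]
wrist_force: [-0.6, 0.2, 0.5]
gripper_width: 0.0855
```

{"fn": "jog_arm", "kwargs": {
  "plan": "-1 0 0 0 0; -1 0 0 0 0"
}}

```text
clock: 4.75
tcp_pos: [0.4967, 0.1762, 0.2019]
tcp_rot: [-0.002, 0.855, -0.519, -0.002]
wrist_force: [0.0, -0.1, 0.3]
gripper_width: 0.0856
```

```bash
python3 - <<'E'
from h import *
s=bot.get_state();print(s['tcp_pos'],s['tcp_rot'],s['wrist_force'])
im,d=eyes.snapshot('scene');cv2.imwrite('pics/s3.png',cv2.resize(im[120:220,220:320],None,fx=6,fy=6))
E
```

```text
[0.49670542 0.1761534  0.20186701] [-0.00218328  0.85466018 -0.51917973 -0.00190017] [ 0.00492792 -0.11968476  0.26698448]
```

View pics/s3.png

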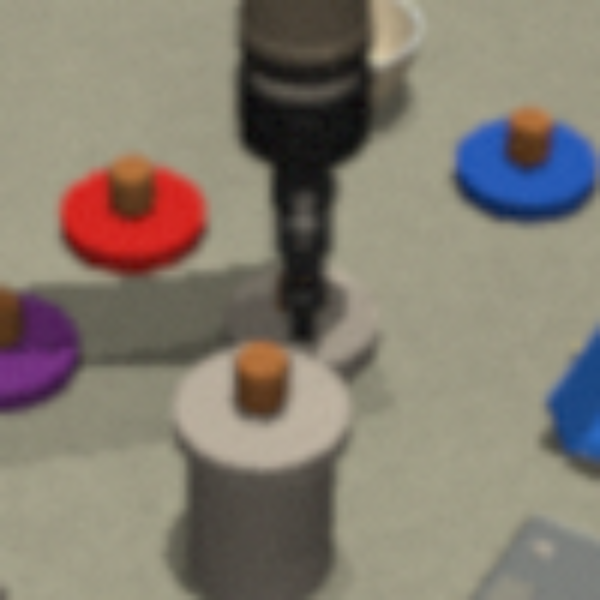

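{"fn": "jog_arm", "kwargs": {
  "plan": "0.5 0 0 0 0; 0.5 0 0 0 0; 0.5 0 0 0 0; 1 0 0 0 0; 1 0 0 0 0",
  "force": 70
}}

```text
clock: 5.3
tcp_pos: [0.4969, 0.1763, 0.2023]
tcp_rot: [-0.002, 0.855, -0.519, -0.002]
wrist_force: [-0.5, -0.8, 4.4]
gripper_width: 0.0278
```

{"fn": "jog_arm", "kwargs": {
  "plan": "1 0 0 0 0; 1 0 0 0 0; 1 0 0 0 0; 1 0 0 0 0; 1 0 0 0 0"
}}

```text
clock: 5.8
tcp_pos: [0.4969, 0.1763, 0.2023]
tcp_rot: [-0.002, 0.855, -0.519, -0.002]
wrist_force: [-0.1, 0.6, 0.4]
gripper_width: 0.0278
```

{"fn": "jog_arm", "kwargs": {
  "plan": "1 0 0 0.03 0; 1 0 0 0.06 0; 1 0 0 0.1 0; 1 0 0 0.15 0; 1 0 0 0.2 0"
}}

```text
clock: 6.3
tcp_pos: [0.4969, 0.1763, 0.2433]
tcp_rot: [-0.002, 0.855, -0.519, -0.002]
wrist_force: [0.1, 0.7, -3.1]
gripper_width: 0.0282
```

{"fn": "jog_arm", "kwargs": {
  "plan": "1 0 0 0.1 0; 1 0 0 0.2 0; 1 0 0 0.3 0; 1 0 0 0.3 0; 1 0 0 0.3 0"
}}

```text
clock: 6.8
tcp_pos: [0.4968, 0.1762, 0.3036]
tcp_rot: [-0.003, 0.855, -0.519, -0.001]
wrist_force: [-0.5, -0.1, -3.5]
gripper_width: 0.0279
```

```bash
python3 - <<'E'
from h import *
s=bot.get_state();print(s['tcp_pos'],s['tcp_rot'],s['wrist_force'],s['wrist_torque'])
im,d=eyes.snapshot('scene');cv2.imwrite('pics/s4.png',cv2.resize(im[100:200,220:320],None,fx=6,fy=6,interpolation=2))
np.savez('s4.npz',im=im,d=d)
E
```

```text
[0.49679571 0.17617526 0.30358138] [-0.00266742  0.85464824 -0.51919925 -0.00118769] [-0.49545445 -0.06356084 -3.54987875] [-0.04843842  0.05462899 -0.02206449]
```

View pics/s4.png

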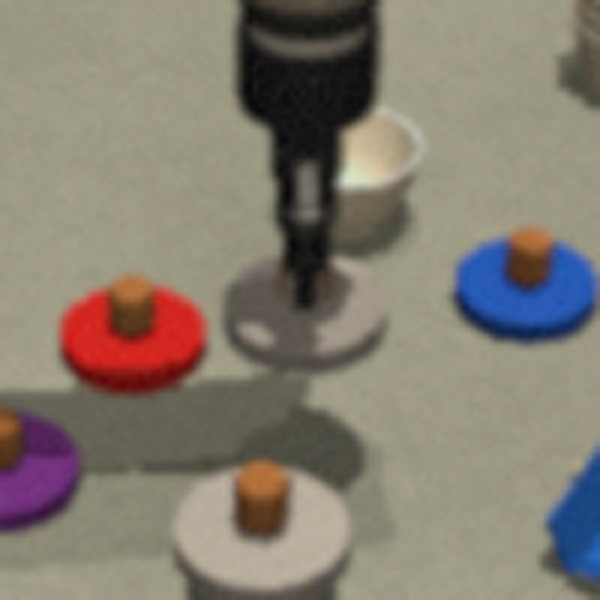

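{"fn": "jog_arm", "kwargs": {
  "plan": "1 0 0 0.15 0; 1 0 0 0.3 0; 1 0 -0.05 0.45 0; 1 0 -0.15 0.6 0; 1 0 -0.27 0.6 0"
}}

```text
clock: 7.35
tcp_pos: [0.4973, 0.1229, 0.4259]
tcp_rot: [-0.004, 0.855, -0.518, 0.0]
wrist_force: [0.7, -0.3, -2.3]
gripper_width: 0.0276
```

{"fn": "jog_arm", "kwargs": {
  "plan": "1 0.02 -0.15 0 0; 1 0.04 -0.3 0 0; 1 0.06 -0.45 0 0; 1 0.08 -0.6 0 0; 1 0.1 -0.75 0 0"
}}

```text
clock: 7.85
tcp_pos: [0.5169, -0.0284, 0.4242]
tcp_rot: [-0.004, 0.855, -0.518, -0.001]
wrist_force: [0.2, -0.5, -3.4]
gripper_width: 0.0284
```

{"fn": "jog_arm", "kwargs": {
  "plan": "1 0 -0.15 0 0; 1 0 -0.3 0 0; 1 0 -0.45 0 0; 1 0 -0.6 0 0; 1 0 -0.7 0 0"
}}

```text
clock: 8.35
tcp_pos: [0.5161, -0.171, 0.4223]
tcp_rot: [-0.003, 0.855, -0.519, -0.002]
wrist_force: [0.3, -0.5, -3.5]
gripper_width: 0.0279
```

{"fn": "jog_arm", "kwargs": {
  "plan": "1 0 -0.1 0 0; 1 0 -0.2 0 0; 1 0 -0.25 0 0; 1 0 -0.25 0 0; 1 0 -0.25 0 0"
}}

```text
clock: 8.85
tcp_pos: [0.5162, -0.2199, 0.4215]
tcp_rot: [-0.003, 0.855, -0.519, -0.003]
wrist_force: [0.6, 0.8, -2.5]
gripper_width: 0.0279
```

{"fn": "jog_arm", "kwargs": {
  "plan": "1 0.01 -0.06 -0.1 0; 1 0.01 -0.12 -0.2 0; 1 0.01 -0.125 -0.3 0; 1 0.01 -0.125 -0.3 0; 1 0.01 -0.125 -0.3 0"
}}

```text
clock: 9.35
tcp_pos: [0.5187, -0.2435, 0.3617]
tcp_rot: [-0.003, 0.855, -0.518, -0.004]
wrist_force: [0.3, -0.5, -2.5]
gripper_width: 0.0277
```

{"fn": "jog_arm", "kwargs": {
  "plan": "1 0 0 0 0; 1 0 0 0 0"
}}

```text
clock: 9.55
tcp_pos: [0.5194, -0.2426, 0.3632]
tcp_rot: [-0.004, 0.856, -0.517, -0.002]
wrist_force: [0.6, -0.1, -2.8]
gripper_width: 0.0276
```

```bash
cat > meas.py <<'E'
from h import *
import sys
from scipy.optimize import least_squares
def circ(xy,r):
    f=lambda p: np.hypot(xy[:,0]-p[0],xy[:,1]-p[1])-r
    s=least_squares(f,xy.mean(0),loss='soft_l1',f_scale=0.002);return s.x.round(4)
tag=sys.argv[1]
s=bot.get_state();T=s['tcp_pos'];print(T.round(4),s['tcp_rot'].round(4),s['wrist_force'].round(1),s['wrist_torque'].round(3),s['gripper_width'])
for n in('top','scene'):
    im,d=eyes.snapshot(n);C=cloud(n,d);np.savez(tag+n+'.npz',im=im,d=d)
    near=(np.hypot(C[...,0]-.518,C[...,1]+.244)<.07)&(d>0)
    zt=T[2]-.1613-.019
    for nm,zl,zh in(('lidtop',zt-.005,zt+.005),('lidall',zt-.02,zt+.005),('rim',.1,.118),('tinbody',.02,.1)):
        P=C[near&(C[...,2]>zl)&(C[...,2]<zh)]
        if len(P)>20: print(n,nm,len(P),'mean',P.mean(0).round(4),'mid',((P.min(0)+P.max(0))/2).round(4),'ext',np.ptp(P,0).round(3))
    y0,x0={'top':(150,270),'scene':(180,150)}[n]
    cv2.imwrite(f'pics/{tag}{n}.png',cv2.resize(im[y0:y0+110,x0:x0+130],None,fx=5,fy=5,interpolation=2))
E
python3 meas.py a
```

```text
[ 0.5194 -0.2426  0.3632] [-0.0039  0.8558 -0.5173 -0.0025] [ 0.6 -0.1 -2.8] [-0.026  0.001  0.006] 0.02762524524748548
top lidtop 347 mean [ 0.5109 -0.2268  0.183 ] mid [ 0.5186 -0.2284  0.1831] ext [0.09  0.067 0.009]
top lidall 379 mean [ 0.5098 -0.2256  0.1821] mid [ 0.5179 -0.228   0.1768] ext [0.091 0.067 0.022]
top rim 42 mean [ 0.4907 -0.2236  0.1069] mid [ 0.4995 -0.2283  0.107 ] ext [0.042 0.049 0.014]
top tinbody 126 mean [ 0.4952 -0.2211  0.0582] mid [ 0.5098 -0.2345  0.0593] ext [0.064 0.06  0.077]
scene lidtop 539 mean [ 0.5289 -0.2497  0.1819] mid [ 0.5217 -0.2431  0.1823] ext [0.093 0.092 0.009]
scene lidall 648 mean [ 0.5315 -0.2532  0.1801] mid [ 0.5217 -0.2434  0.1752] ext [0.093 0.093 0.023]
scene rim 128 mean [ 0.5349 -0.2635  0.1068] mid [ 0.522  -0.2491  0.1069] ext [0.079 0.074 0.014]
scene tinbody 735 mean [ 0.5289 -0.2569  0.0653] mid [ 0.5211 -0.2452  0.06  ] ext [0.081 0.083 0.079]
```

View pics/atop.png

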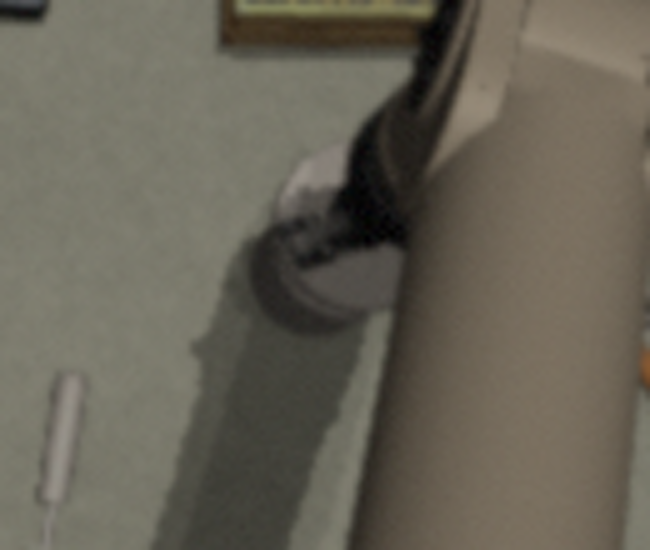

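View pics/ascene.png

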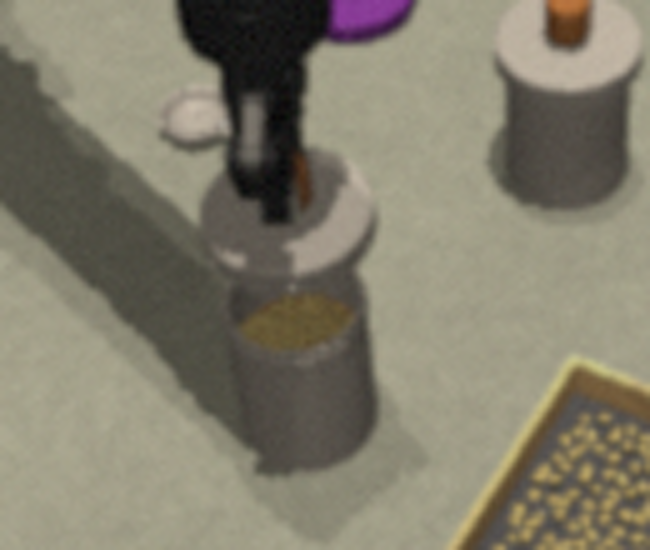

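{"fn": "jog_arm", "kwargs": {
  "plan": "1 -0.005 -0.015 -0.05 0; 1 -0.005 -0.015 -0.1 0; 1 -0.005 -0.015 -0.15 0; 1 -0.005 -0.015 -0.2 0; 1 -0.005 -0.015 -0.2 0"
}}

```text
clock: 10.15
tcp_pos: [0.5173, -0.2458, 0.3204]
tcp_rot: [-0.003, 0.856, -0.518, -0.005]
wrist_force: [-0.1, 0.3, -3.5]
gripper_width: 0.0277
```

{"fn": "jog_arm", "kwargs": {
  "plan": "1 0 0 0 0; 1 0 0 0 0"
}}

```text
clock: 10.35
tcp_pos: [0.5173, -0.2458, 0.3203]
tcp_rot: [-0.003, 0.856, -0.518, -0.005]
wrist_force: [0.8, 0.4, -2.4]
gripper_width: 0.0282
```

```bash
python3 meas.py b
```

```text
[ 0.5173 -0.2458  0.3203] [-0.0034  0.8556 -0.5176 -0.0052] [ 0.8  0.4 -2.4] [ 0.008 -0.017 -0.016] 0.02818547067173591
top lidtop 321 mean [ 0.507  -0.2298  0.1405] mid [ 0.5155 -0.2323  0.1399] ext [0.089 0.067 0.01 ]
top lidall 352 mean [ 0.5059 -0.2286  0.1394] mid [ 0.5148 -0.2316  0.1325] ext [0.091 0.069 0.024]
top tinbody 84 mean [ 0.4961 -0.2184  0.0469] mid [ 0.5065 -0.2287  0.0499] ext [0.056 0.048 0.06 ]
scene lidtop 512 mean [ 0.5271 -0.2522  0.1396] mid [ 0.5177 -0.2454  0.1395] ext [0.094 0.093 0.009]
scene lidall 609 mean [ 0.5292 -0.2555  0.1379] mid [ 0.5179 -0.2454  0.1325] ext [0.094 0.093 0.023]
scene rim 93 mean [ 0.5417 -0.2696  0.1067] mid [ 0.5293 -0.2585  0.1073] ext [0.065 0.059 0.014]
scene tinbody 482 mean [ 0.5399 -0.2697  0.0612] mid [ 0.5275 -0.2571  0.0601] ext [0.069 0.061 0.079]
```

View pics/bscene.png

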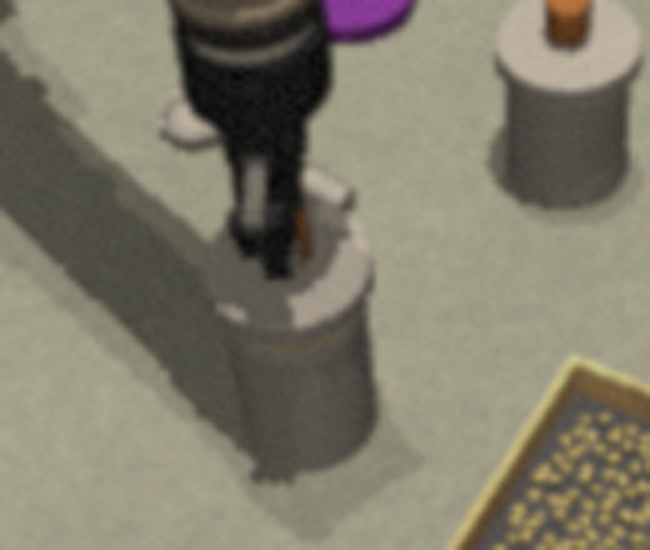

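{"fn": "jog_arm", "kwargs": {
  "plan": "1 0.01 0 0 0; 1 0.01 0 -0.02 0; 1 0.01 0 -0.04 0; 1 0.01 0 -0.05 0; 1 0.01 0 -0.05 0"
}}

```text
clock: 10.95
tcp_pos: [0.5192, -0.2458, 0.3101]
tcp_rot: [-0.003, 0.856, -0.518, -0.005]
wrist_force: [-0.4, 0.2, -2.2]
gripper_width: 0.0284
```

{"fn": "jog_arm", "kwargs": {
  "plan": "1 0 0 -0.01 0; 1 0 0 -0.02 0; 1 0 0 -0.03 0; 1 0 0 -0.03 0"
}}

```text
clock: 11.35
tcp_pos: [0.5192, -0.246, 0.3042]
tcp_rot: [-0.003, 0.856, -0.518, -0.005]
wrist_force: [0.1, 0.1, -1.8]
gripper_width: 0.0279
```

{"fn": "jog_arm", "kwargs": {
  "plan": "1 0 0 -0.01 0; 1 0 0 -0.02 0; 1 0 0 -0.02 0"
}}

```text
clock: 11.65
tcp_pos: [0.519, -0.246, 0.2993]
tcp_rot: [-0.003, 0.856, -0.518, -0.005]
wrist_force: [0.1, -0.5, -4.2]
gripper_width: 0.0276
```

```bash
python3 meas.py c
```

```text
[ 0.519  -0.246   0.2993] [-0.0032  0.8556 -0.5176 -0.0053] [ 0.1 -0.5 -4.2] [-0.235 -0.074 -0.027] 0.027604385590232036
top lidtop 310 mean [ 0.5088 -0.2301  0.1192] mid [ 0.5178 -0.2307  0.1191] ext [0.089 0.067 0.01 ]
top lidall 340 mean [ 0.5073 -0.2291  0.1182] mid [ 0.5171 -0.2307  0.1128] ext [0.091 0.067 0.022]
top rim 119 mean [ 0.5038 -0.2269  0.1147] mid [ 0.5171 -0.2307  0.1098] ext [0.091 0.067 0.016]
top tinbody 55 mean [ 0.4939 -0.2199  0.0404] mid [ 0.5034 -0.2286  0.0407] ext [0.051 0.048 0.039]
scene lidtop 503 mean [ 0.5282 -0.2526  0.1182] mid [ 0.5196 -0.2449  0.1185] ext [0.092 0.092 0.009]
scene lidall 597 mean [ 0.5305 -0.2557  0.1165] mid [ 0.5204 -0.2455  0.1114] ext [0.094 0.093 0.023]
scene rim 316 mean [ 0.5315 -0.2595  0.114 ] mid [ 0.5204 -0.2455  0.1092] ext [0.094 0.093 0.018]
scene tinbody 430 mean [ 0.5407 -0.2703  0.0572] mid [ 0.527  -0.2567  0.06  ] ext [0.069 0.063 0.08 ]
```

View pics/cscene.png

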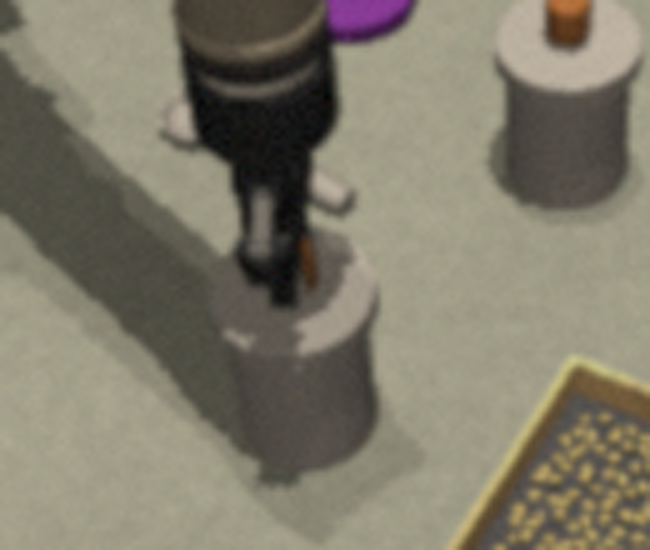

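{"fn": "jog_arm", "kwargs": {
  "plan": "1 0 0 -0.01 0; 1 0 0 -0.01 0"
}}

```text
clock: 11.95
tcp_pos: [0.5194, -0.246, 0.2985]
tcp_rot: [-0.003, 0.856, -0.518, -0.005]
wrist_force: [-0.1, 0.5, 3.1]
gripper_width: 0.0278
```

{"fn": "jog_arm", "kwargs": {
  "plan": "1 0 0 -0.015 0; 1 0 0 -0.015 0"
}}

```text
clock: 12.15
tcp_pos: [0.5201, -0.2461, 0.2984]
tcp_rot: [-0.003, 0.856, -0.518, -0.004]
wrist_force: [-4.4, 1.1, 13.3]
gripper_width: 0.0278
```

{"fn": "jog_arm", "kwargs": {
  "plan": "1 0 0 -0.02 0; 1 0 0 -0.025 0; 1 0 0 -0.025 0"
}}

```text
clock: 12.45
tcp_pos: [0.5206, -0.2461, 0.2984]
tcp_rot: [-0.003, 0.855, -0.518, -0.003]
wrist_force: [-8.7, 2.7, 25.4]
gripper_width: 0.0283
```

```bash
python3 meas.py d
```

```text
[ 0.5206 -0.2461  0.2984] [-0.0034  0.8554 -0.518  -0.0028] [-8.7  2.7 25.4] [ 0.764  2.01  -0.014] 0.028323311233365803
top lidtop 297 mean [ 0.5108 -0.2303  0.1185] mid [ 0.5193 -0.2317  0.1182] ext [0.091 0.065 0.01 ]
top lidall 328 mean [ 0.5099 -0.2287  0.1174] mid [ 0.5186 -0.2312  0.1119] ext [0.093 0.066 0.022]
top rim 148 mean [ 0.5096 -0.2266  0.1146] mid [ 0.5171 -0.2312  0.1094] ext [0.09  0.066 0.017]
top tinbody 70 mean [ 0.493  -0.2215  0.0434] mid [ 0.5036 -0.2296  0.0448] ext [0.051 0.05  0.049]
scene lidtop 503 mean [ 0.5307 -0.2532  0.1174] mid [ 0.5223 -0.2461  0.1179] ext [0.095 0.093 0.01 ]
scene lidall 596 mean [ 0.5328 -0.2565  0.1157] mid [ 0.5223 -0.2461  0.1107] ext [0.095 0.093 0.024]
scene rim 399 mean [ 0.5337 -0.2577  0.1143] mid [ 0.5223 -0.2461  0.1091] ext [0.095 0.093 0.018]
scene tinbody 415 mean [ 0.5405 -0.271   0.0563] mid [ 0.53   -0.2577  0.0601] ext [0.075 0.062 0.08 ]
```

View pics/dscene.png

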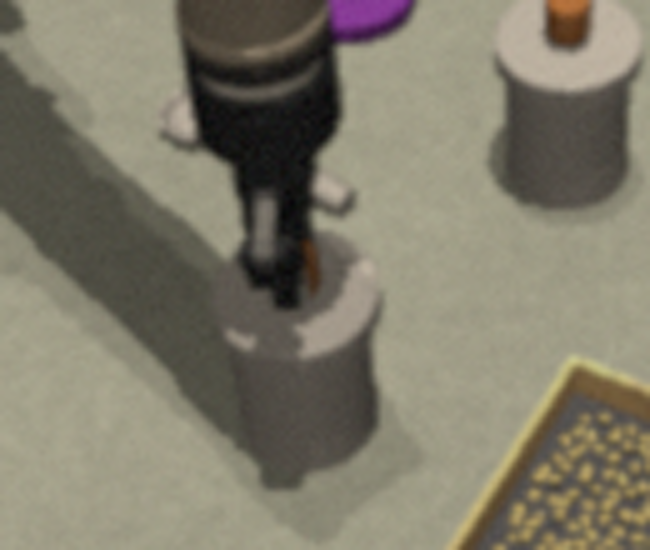

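{"fn": "jog_arm", "kwargs": {
  "plan": "1 -0.003 0 0 0; 1 -0.006 0 0 0; 1 -0.006 0 0 0"
}}

```text
clock: 12.85
tcp_pos: [0.5194, -0.246, 0.2984]
tcp_rot: [-0.003, 0.855, -0.518, -0.003]
wrist_force: [-1.8, 0.9, 2.1]
gripper_width: 0.0282
```

{"fn": "jog_arm", "kwargs": {
  "plan": "1 -0.001 0 0.005 0; 1 -0.001 0 0.01 0; 1 -0.001 0 0.015 0; 1 -0.001 0 0.02 0; 1 -0.001 0 0.02 0"
}}

```text
clock: 13.35
tcp_pos: [0.5193, -0.246, 0.3025]
tcp_rot: [-0.003, 0.855, -0.518, -0.003]
wrist_force: [0.4, -0.2, -1.8]
gripper_width: 0.0277
```

```bash
python3 meas.py e
```

```text
[ 0.5193 -0.246   0.3025] [-0.0035  0.8555 -0.5179 -0.0026] [ 0.4 -0.2 -1.8] [-0.02   0.042 -0.021] 0.027730236409654937
top lidtop 302 mean [ 0.5102 -0.23    0.1222] mid [ 0.5189 -0.2323  0.1221] ext [0.091 0.067 0.01 ]
top lidall 332 mean [ 0.5091 -0.229   0.1212] mid [ 0.5169 -0.2319  0.1156] ext [0.095 0.068 0.023]
top rim 37 mean [ 0.4996 -0.2168  0.1122] mid [ 0.5158 -0.2283  0.1111] ext [0.093 0.06  0.014]
top tinbody 70 mean [ 0.4932 -0.2213  0.0453] mid [ 0.5039 -0.2295  0.0472] ext [0.051 0.05  0.054]
scene lidtop 499 mean [ 0.5297 -0.2532  0.1215] mid [ 0.5225 -0.2449  0.1217] ext [0.094 0.094 0.009]
scene lidall 593 mean [ 0.532  -0.2566  0.1199] mid [ 0.5225 -0.2455  0.1152] ext [0.094 0.095 0.022]
scene rim 106 mean [ 0.5426 -0.274   0.1121] mid [ 0.5251 -0.2618  0.1112] ext [0.086 0.062 0.014]
scene tinbody 436 mean [ 0.5404 -0.2706  0.0584] mid [ 0.5268 -0.256   0.0592] ext [0.069 0.062 0.078]
```

View pics/escene.png

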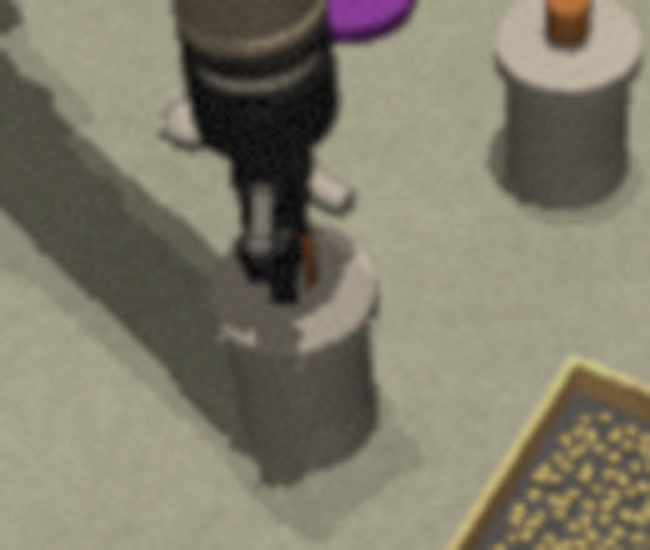

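{"fn": "jog_arm", "kwargs": {
  "plan": "1 0 0 0.02 0; 1 0 0 0.04 0; 1 0 0 0.07 0; 1 0 0 0.1 0; 1 0 0 0.13 0"
}}

```text
clock: 13.95
tcp_pos: [0.5194, -0.246, 0.3294]
tcp_rot: [-0.004, 0.855, -0.518, -0.002]
wrist_force: [-0.2, -0.4, -1.4]
gripper_width: 0.0282
```

```bash
python3 meas.py f
```

```text
[ 0.5194 -0.246   0.3294] [-0.0035  0.8554 -0.5179 -0.0022] [-0.2 -0.4 -1.4] [-0.027 -0.008 -0.047] 0.0282366926682133
top lidtop 327 mean [ 0.5099 -0.2305  0.149 ] mid [ 0.5186 -0.2307  0.149 ] ext [0.091 0.065 0.01 ]
top lidall 351 mean [ 0.5089 -0.2294  0.1483] mid [ 0.5179 -0.2307  0.1427] ext [0.093 0.065 0.022]
top tinbody 111 mean [ 0.4962 -0.2204  0.0546] mid [ 0.5104 -0.2351  0.0551] ext [0.065 0.06  0.069]
scene lidtop 528 mean [ 0.5303 -0.2535  0.1493] mid [ 0.5216 -0.246   0.1492] ext [0.094 0.094 0.01 ]
scene lidall 621 mean [ 0.5326 -0.2567  0.1477] mid [ 0.5217 -0.246   0.1428] ext [0.094 0.094 0.022]
scene rim 155 mean [ 0.5398 -0.2708  0.1112] mid [ 0.5283 -0.2565  0.1088] ext [0.074 0.067 0.018]
scene tinbody 470 mean [ 0.5403 -0.2702  0.0606] mid [ 0.5267 -0.2558  0.0599] ext [0.071 0.063 0.08 ]
```

View pics/fscene.png

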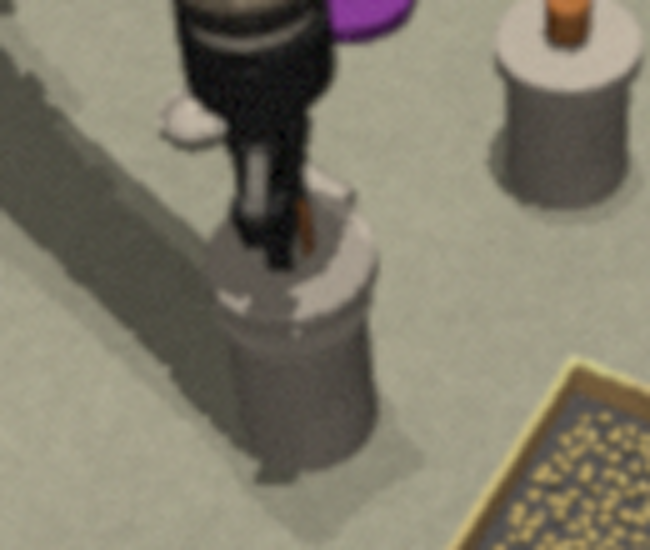

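Inner lid flange shows on the tin, and the force is now that of one lid. Raising to 100 mm (TCP z about 0.398).

{"fn": "jog_arm", "kwargs": {
  "plan": "1 0 0 0.07 0; 1 0 0 0.14 0; 1 0 0 0.21 0; 1 0 0 0.28 0; 1 0 0 0.32 0"
}}

```text
clock: 14.55
tcp_pos: [0.5201, -0.2463, 0.3962]
tcp_rot: [-0.004, 0.855, -0.518, 0.0]
wrist_force: [0.5, 0.0, -1.8]
gripper_width: 0.028
```

{"fn": "jog_arm", "kwargs": {
  "plan": "1 0 0 0.015 0; 1 0 0 0.02 0; 1 0 0 0.02 0; 1 0 0 0.02 0"
}}

```text
clock: 14.95
tcp_pos: [0.5198, -0.2462, 0.3995]
tcp_rot: [-0.004, 0.855, -0.518, -0.001]
wrist_force: [-0.2, 0.4, -2.8]
gripper_width: 0.0277
```

```bash
python3 meas.py g
```

```text
[ 0.5198 -0.2462  0.3995] [-3.700e-03  8.554e-01 -5.179e-01 -6.000e-04] [-0.2  0.4 -2.8] [-0.037  0.007 -0.038] 0.027738984718886254
top lidtop 381 mean [ 0.5116 -0.2307  0.2194] mid [ 0.5191 -0.2334  0.2193] ext [0.089 0.067 0.01 ]
top lidall 414 mean [ 0.5106 -0.2295  0.2185] mid [ 0.5184 -0.2327  0.2118] ext [0.091 0.068 0.025]
top rim 177 mean [ 0.4992 -0.2249  0.1129] mid [ 0.5101 -0.2378  0.1103] ext [0.071 0.07  0.015]
top tinbody 113 mean [ 0.4959 -0.2206  0.0542] mid [ 0.5101 -0.2342  0.0557] ext [0.063 0.059 0.071]
scene lidtop 551 mean [ 0.5303 -0.2533  0.2185] mid [ 0.5236 -0.2473  0.2185] ext [0.092 0.093 0.009]
scene lidall 671 mean [ 0.5328 -0.2573  0.2166] mid [ 0.5236 -0.2473  0.2117] ext [0.092 0.093 0.022]
scene rim 613 mean [ 0.5225 -0.2481  0.1097] mid [ 0.5196 -0.246   0.109 ] ext [0.088 0.087 0.018]
scene tinbody 477 mean [ 0.5403 -0.2703  0.0606] mid [ 0.5273 -0.2567  0.0599] ext [0.068 0.061 0.08 ]
```

View pics/gscene.png

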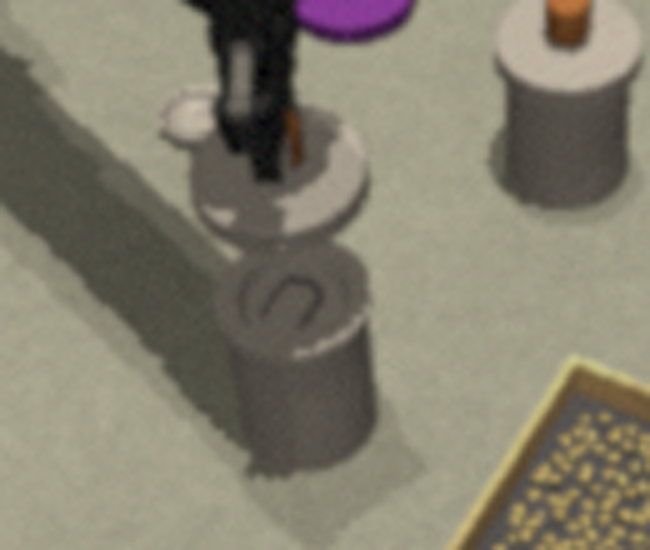

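```bash
python3 - <<'E'
from h import *
d=np.load('gscene.npz')['d'];C=cloud('scene',d)
for nm,zl,zh,c in(('inner',.107,.122,(.5197,-.246)),('outer',.209,.228,(.523,-.247))):
    r=np.hypot(C[...,0]-c[0],C[...,1]-c[1])
    P=C[(r<.043)&(r>(.034 if nm=='inner' else .0))&(C[...,2]>zl)&(C[...,2]<zh)&(d>0)]
    A=np.c_[P[:,:2]-c,np.ones(len(P))]
    for _ in range(4):
        x=np.linalg.lstsq(A,P[:,2],rcond=None)[0];e=P[:,2]-A@x;k=abs(e)<max(.0015,2*e.std());A,P=A[k],P[k]
    print(nm,len(P),'tilt deg',np.degrees(x[:2]).round(2),'z',x[2].round(4),e.std().round(4))
s=bot.get_state();print(s['clock'],np.abs(s['qd']).max(),s['wrist_force'])
E
```

```text
inner 174 tilt deg [-0.12 -0.17] z 0.1135 0.0013
outer 409 tilt deg [0.04 0.16] z 0.2186 0.0012
15.05 0.0022439847297032515 [-0.52301544  0.20668463 -2.50310403]
```

```bash
python3 -c "
from bench import bot
print(bot.hand_in())"
```

```text
the job is handed in; nothing more can be done
None
```

The inner lid is sealed in the tin, and the gripper is holding the outer lid level about 101 mm above its place on the tin. I handed the job in at 15 s of the 48 s allowed.

- **Lid chosen:** I took the plain steel lid by its knob, leaving the blue, red and purple look-alikes and the closed tin alone. Nothing was left on the bench when I lifted it, so both lids came up together.
- **Pressing home:** I pushed down until the arm met a hard stop at the expected home height, with a wrist-force reading of 25 N. The snap needs 8 to 15 N.
- **Lifting off:** I eased the push before pulling straight up. The load then fell from about 3 N to about 2 N, as expected with the outer lid alone.
- **Inner lid:** the last picture shows it on the tin with its bail visible. Its face measured 113.5 mm above the bench (114 mm expected), tilted about 0.2°.
- **Outer lid:** tilted about 0.2°, within 1 mm sideways of where it was pressed, with the arm at rest.
- **Tin:** it had moved no more than the roughly 2 mm measuring error.
- **Disagreements:** the two cameras differed by about 3 mm, close to their stated accuracy. The gripper read 28 mm on the 30 mm knob, but the grip held throughout.

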